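# Find the weak spring hold-down and hang the saddle weight on it

### The arm

A 6-joint arm with a two-finger parallel gripper is mounted at the origin on the work surface. World frame = base frame: x ahead of the robot, y to its left, z up, the work surface at z = 0. Lengths are in m, angles in rad, forces in N, time in s.
With the tool pointing down it reaches from about 0.275 to 0.825 m from the base axis. Payload 4.9 kg.
Tool frame: the origin (TCP) lies midway between the tips of the shut fingers; the grasp point (between the pads) lies 19 mm behind it (bot.grip_depth is the distance from the TCP to the grasp point, in m); y points along the fingers, x is the direction in which the jaws open and shut, and the axes are right-handed (so a half turn about y gives the same grasp; the last joint's range is limited). The gripper opens to 85 mm and grips with 20 to 120 N. Pads are 22 mm wide; open, the fingers measure 114 mm over their backs; the gripper's body (76 mm by 85 mm) begins 54 mm behind the grasp point. The pads swing forward as they close: fully open they stand 13 mm farther back than shut.
Start: joints at [-1.347, 0.326, -0.193, 1.052, 0, 1.437], TCP at [0.193, -0.515, 0.231] pointing down, gripper open.
Joint ranges: [-2.65, 2.65], [-0.97, 1.79], [-1.3, 1.35], [-1.93, 2.1], [-1.47, 1.37], [-3.14, 3.14]. Speed limits (rad/s): [2.57, 2.57, 3.14, 3.14, 3.14, 3.14].

### API

Orientations are given as a unit quaternion [w, x, y, z].
In Python, from cell import bot gives the robot as it stands. Calls block until the motion is done:
- bot.move_pose(position, orientation): joint-space move of the TCP to a pose.
- bot.move_linear(position, speed=0.15, rotation=None, until_force=None): straight line of the TCP; rotation=None keeps the orientation; speed is the mean speed in m/s. With until_force (N) it stops when the force on the tool has changed by that much, and returns True; else False.
- bot.goto_joints(angles): joint-space move.
- bot.set_gripper(opening, grasp_force=None): opening from 0.0 (shut) to 1.0 (fully open); grasp_force is the grip in N (None keeps the last); returns when the fingers have stopped.
- bot.wait(seconds).
- bot.solve_ik(position, orientation): joint angles nearest the present ones, or None.
- bot.camera(name): name is "side" or "top" or "wrist"; returns the picture (480x640x3 uint8, red, green, blue); there is no depth.
- bot.calibration(name): a dict with "mtx" (3x3 intrinsics, pixels), "extrinsics" (4x4, takes a point from world to camera coordinates); the wrist camera has in their place "hand_eye" (4x4, takes a point from camera to tool coordinates, whose origin is the TCP and whose axes are the tool frame's). Camera axes: x right, y down, z forward; pixel columns grow to the right and rows downward; lengths in m; the calibration is good to about 2 mm. A picture is of the moment at which its call begins: read the wrist's pose just before it. calibration takes no time and is no camera call.
A pose or a line that the arm cannot do raises bot.PlanningError and nothing moves.
- bot.close_job(): hands the job in, once; it reports no verdict.
Trained networks look in the newest picture that a camera, given by its name, has taken for a name from the list of things; names that differ only in an ending like _2 or _b are one class to them, and where a whole thing is asked for, a point or a joint stands for the part that bears it (a point fixed in the world has none). Each returns a list of dicts, best first, with "confidence" (0 to 1); they miss things now and then, are a little off and sometimes report something else, mostly with a low value. They report only what shows in the picture. A call takes as long as a camera call. They do not tell look-alikes from the thing itself.
- bot.search_frame(camera, thing): "bbox" ([left, top, width, height] in pixels, round what is visible of it).
Readings, each from a call of its own:
- bot.read_clock(): time.
- bot.read_joint_positions(): joint angles.
- bot.read_joint_vel(): joint speeds.
- bot.read_joint_efforts(): joint torques, N m.
- bot.read_position(): TCP position.
- bot.read_tool_rot(): TCP orientation.
- bot.read_ft_force(): force on the tool from outside, world axes, zero at the start.
- bot.read_moment(): the same for the moment, N m.
- bot.read_gripper_width(): opening from 0.0 (shut) to 1.0 (fully open).
Only numpy, scipy, OpenCV 4.12 (cv2) and the standard library are available. Lean on these libraries where they do the work, as an engineer would, in place of code of your own. Each camera call takes 0.05 s, during which the arm holds its last target. There are 200 camera calls.

### The job

Check the three spring hold-downs on the white plate: going from the robot's left to its right, press each steel tongue at the middle of its free length with the closed fingertips, holding a steady 8 newtons for about a second; never load a tongue with more than 15 newtons. One tongue has gone weak and yields more than twice as far as the other two: take that one out of use by setting the steel saddle weight gently astride the middle of it, and let go. Leave the bottles, jar, vials, bowl and carton where they are.

Things in the scene. Friction and masses are not known exactly. Their poses are not given: they have to be found in the camera images.
- plate: flat white plastic base plate, 250 (x) x 370 (y) x 8 thick, fixed to the steel bench; the three hold-downs stand on it side by side along its y axis, about 125 apart, let into it so that their undersides lie 2 to 8 above the bench. Origin at the centre of its underside, x away from the robot, y to the robot's left, z up.
- saddle: saddle weight of dark steel, 0.6 kg, at first standing on the bench to the right of the plate: block 46 long (x) x 50 wide (y), its underside cut by a slot along x, 30 wide and 12 deep, so that it stands on two cheeks and straddles a tongue; top of the block 40 above its underside; on it a fin to grip, 36 long (x), 16 thick (y), from 40 to 71 high. Origin at the centre of its underside (foot of the cheeks); both ends alike.
- clip_a: one of three hold-downs alike by eye, in shuffled places, one of them weak: fixed aluminium base 170 (x) x 60 x 14; on its far end a clamp post 30 x 44, 83 high, holding the root of a spring-steel tongue that reaches towards the robot above the base. Origin on the underside, 100 before the far end; x away from the robot along the tongue, y to the robot's left.
- tongue_a: tongue of clip_a: 24 wide, 3 thick, free length 120, level at rest, top 70 above the underside of the base. Origin at its root, mid thickness, 70 from the clip's origin in +x; it runs towards -x, bends down when pressed and springs back. Under 8 N at mid-span a sound one yields about 5 mm there, a weak one about 12 (in proportion to force); over 15 N harms it.
- mid_a (a point): point on the top face of tongue_a at the middle of its free length (60 from the root): where to press, and where the middle of the saddle weight goes. It moves with the tongue.
- clip_b: one of three hold-downs alike by eye, in shuffled places, one of them weak: fixed aluminium base 170 (x) x 60 x 14; on its far end a clamp post 30 x 44, 83 high, holding the root of a spring-steel tongue that reaches towards the robot above the base. Origin on the underside, 100 before the far end; x away from the robot along the tongue, y to the robot's left.
- tongue_b: tongue of clip_b: 24 wide, 3 thick, free length 120, level at rest, top 70 above the underside of the base. Origin at its root, mid thickness, 70 from the clip's origin in +x; it runs towards -x, bends down when pressed and springs back. Under 8 N at mid-span a sound one yields about 5 mm there, a weak one about 12 (in proportion to force); over 15 N harms it.
- mid_b (a point): point on the top face of tongue_b at the middle of its free length (60 from the root): where to press, and where the middle of the saddle weight goes. It moves with the tongue.
- clip_c: one of three hold-downs alike by eye, in shuffled places, one of them weak: fixed aluminium base 170 (x) x 60 x 14; on its far end a clamp post 30 x 44, 83 high, holding the root of a spring-steel tongue that reaches towards the robot above the base. Origin on the underside, 100 before the far end; x away from the robot along the tongue, y to the robot's left.
- tongue_c: tongue of clip_c: 24 wide, 3 thick, free length 120, level at rest, top 70 above the underside of the base. Origin at its root, mid thickness, 70 from the clip's origin in +x; it runs towards -x, bends down when pressed and springs back. Under 8 N at mid-span a sound one yields about 5 mm there, a weak one about 12 (in proportion to force); over 15 N harms it.
- mid_c (a point): point on the top face of tongue_c at the middle of its free length (60 from the root): where to press, and where the middle of the saddle weight goes. It moves with the tongue.
- vial1: bystander, leave alone: small glass vial 24 across, 45 high, with a metal cap, standing on the plate between the left and middle hold-downs. Origin at the centre of its underside.
- vial2: bystander, leave alone: small glass vial 24 across, 45 high, with a metal cap, standing on the plate between the middle and right hold-downs. Origin at the centre of its underside.
- infusion1: bystander, leave alone: clear infusion bottle 72 across, 170 high, standing to the left of the plate. Origin at the centre of its underside.
- jar: bystander, leave alone: glass jar 80 across, 120 high, standing to the left. Origin at the centre of its underside.
- carton: bystander, leave alone: cardboard carton 70 x 110 x 50 high, to the left and near the robot. Origin at the centre of its underside.
- amber: bystander, leave alone: amber bottle 44 across, 75 high, standing to the right. Origin at the centre of its underside.
- bowl: bystander, leave alone: steel bowl 110 across, 45 high, to the far right. Origin at the centre of its underside.
Not all that is in view belongs to the job. Leave any red look-alike of the saddle alone.

How it is judged:
On the way, in this order (a step that is already met when the one before it is completed fails the run):
1. the left tongue is pressed within about 20 mm of mid-span by the fingers with 6 to 10 N for 0.5 s (((y of clip_a in the frame of plate between 0.06 and 0.2 m and contact force between the fingers and tongue_a between 6 and 10 N and horizontal distance between the grasp point and mid_a below 0.022 m) or (y of clip_b in the frame of plate between 0.06 and 0.2 m and contact force between the fingers and tongue_b between 6 and 10 N and horizontal distance between the grasp point and mid_b below 0.022 m) or (y of clip_c in the frame of plate between 0.06 and 0.2 m and contact force between the fingers and tongue_c between 6 and 10 N and horizontal distance between the grasp point and mid_c below 0.022 m))), for 0.5 s.
2. the middle tongue is pressed within about 20 mm of mid-span by the fingers with 6 to 10 N for 0.5 s (((y of clip_a in the frame of plate between -0.06 and 0.06 m and contact force between the fingers and tongue_a between 6 and 10 N and horizontal distance between the grasp point and mid_a below 0.022 m) or (y of clip_b in the frame of plate between -0.06 and 0.06 m and contact force between the fingers and tongue_b between 6 and 10 N and horizontal distance between the grasp point and mid_b below 0.022 m) or (y of clip_c in the frame of plate between -0.06 and 0.06 m and contact force between the fingers and tongue_c between 6 and 10 N and horizontal distance between the grasp point and mid_c below 0.022 m))), for 0.5 s.
3. the right tongue is pressed within about 20 mm of mid-span by the fingers with 6 to 10 N for 0.5 s (((y of clip_a in the frame of plate between -0.2 and -0.06 m and contact force between the fingers and tongue_a between 6 and 10 N and horizontal distance between the grasp point and mid_a below 0.022 m) or (y of clip_b in the frame of plate between -0.2 and -0.06 m and contact force between the fingers and tongue_b between 6 and 10 N and horizontal distance between the grasp point and mid_b below 0.022 m) or (y of clip_c in the frame of plate between -0.2 and -0.06 m and contact force between the fingers and tongue_c between 6 and 10 N and horizontal distance between the grasp point and mid_c below 0.022 m))), for 0.5 s.
At the end, for the whole second after the job is handed in: The saddle weight rests astride the weak tongue, the tongue in its slot, centred within 15 mm of mid-span, and that tongue sags under it by more than 5.5 mm at mid-span (a weak one sags about 9 mm under this weight, a sound one under 4) (((horizontal distance between saddle and mid_a below 0.015 m and angle between the x axis of saddle and the x axis of clip_a, either way round below 0.35 rad and z of saddle in the frame of mid_a between -0.017 and -0.008 m and z of mid_a in the frame of clip_a below 0.0645 m) or (horizontal distance between saddle and mid_b below 0.015 m and angle between the x axis of saddle and the x axis of clip_b, either way round below 0.35 rad and z of saddle in the frame of mid_b between -0.017 and -0.008 m and z of mid_b in the frame of clip_b below 0.0645 m) or (horizontal distance between saddle and mid_c below 0.015 m and angle between the x axis of saddle and the x axis of clip_c, either way round below 0.35 rad and z of saddle in the frame of mid_c between -0.017 and -0.008 m and z of mid_c in the frame of clip_c below 0.0645 m)) and linear speed of saddle below 0.02 m/s); the robot touches nothing.
It fails at once if a tongue is loaded with more than 15 N (contact force between anything else and tongue_a above 15 N or contact force between anything else and tongue_b above 15 N or contact force between anything else and tongue_c above 15 N).
It fails at once if a bystander is shifted by more than 20 mm or tipped over (distance of any of vial1, vial2, infusion1, jar, carton, amber, bowl from where it was at the start of the episode above 0.02 m or angle between any of vial1, vial2, infusion1, jar, carton, amber, bowl's own z axis and vertical above 0.5 rad).
It also fails if it takes over 66 s, if anything falls off the work surface, if the arm or the gripper's body presses on something with over 40 N, if the wrist force passes 120 N, or if a joint passes its speed limit or range.

## Working session

There is one attempt and no reset: what is moved stays moved. The work goes in short steps, each a Python script; the robot and the scene stay as the last script left them, time stands still between calls to the robot, and variables do not carry over. Pictures are saved under pics/ and viewed, about 8 in all and at most 12, crops included, and the job is handed in when it is done.

```bash
mkdir -p pics; ls; python3 - <<'E'
from cell import bot
import cv2,numpy as np
for c in ["top","side"]:
    im=bot.camera(c); cv2.imwrite(f"pics/{c}0.png",im[:,:,::-1])
    k=bot.calibration(c); print(c,np.round(k["mtx"],1).tolist(),np.round(k["extrinsics"],3).tolist())
    for t in ["saddle","clip_a","tongue_a","mid_a","plate","vial1","amber"]:
        print(t,[(np.round(d["bbox"]).tolist(),round(d["confidence"],2)) for d in bot.search_frame(c,t)][:6])
print(bot.calibration("wrist"),bot.read_tool_rot(),bot.read_clock(),bot.grip_depth)
E
```

```text
pics
top [[539.0, 0.0, 310.9], [0.0, 539.0, 250.0], [0.0, 0.0, 1.0]] [[-0.006, -1.0, 0.003, -0.018], [-0.997, 0.005, -0.071, 0.502], [0.071, -0.003, -0.997, 1.396], [0.0, 0.0, 0.0, 1.0]]
saddle [([366.0, 220.0, 24.0, 24.0], 0.82), ([406.0, 238.0, 21.0, 30.0], 0.66)]
clip_a [([268.0, 187.0, 26.0, 75.0], 0.91), ([313.0, 194.0, 26.0, 73.0], 0.89), ([219.0, 186.0, 28.0, 69.0], 0.65), ([433.0, 180.0, 17.0, 22.0], 0.29)]
tongue_a [([320.0, 213.0, 14.0, 46.0], 0.96), ([272.0, 202.0, 13.0, 44.0], 0.88), ([223.0, 201.0, 14.0, 42.0], 0.76)]
mid_a [([225.0, 212.0, 16.0, 31.0], 0.87), ([321.0, 219.0, 13.0, 33.0], 0.59), ([273.0, 211.0, 9.0, 38.0], 0.54)]
plate [([146.0, 230.0, 36.0, 30.0], 0.67), ([206.0, 186.0, 144.0, 99.0], 0.65)]
vial1 [([274.0, 202.0, 11.0, 46.0], 0.71), ([301.0, 205.0, 6.0, 8.0], 0.67), ([253.0, 205.0, 10.0, 10.0], 0.48)]
amber [([432.0, 183.0, 20.0, 20.0], 0.64)]
side [[615.9, 0.0, 322.1], [0.0, 615.9, 244.3], [0.0, 0.0, 1.0]] [[-0.762, -0.648, -0.015, 0.368], [-0.446, 0.542, -0.713, 0.283], [0.47, -0.536, -0.701, 1.256], [0.0, 0.0, 0.0, 1.0]]
saddle [([340.0, 192.0, 27.0,
[... 545 characters left out ...]
 0.73), ([282.0, 232.0, 10.0, 16.0], 0.68)]
amber [([351.0, 146.0, 20.0, 29.0], 0.85), ([246.0, 228.0, 68.0, 63.0], 0.27)]
{'mtx': array([[408.70812514,   0.        , 317.64780186],
       [  0.        , 408.70812514, 237.9651658 ],
       [  0.        ,   0.        ,   1.        ]]), 'hand_eye': array([[ 9.99999747e-01,  5.68009925e-04, -4.29371710e-04,
        -2.28021648e-04],
       [ 5.91139836e-04, -3.26127399e-01,  9.45325642e-01,
        -1.43034245e-01],
       [ 3.96924468e-04, -9.45325656e-01, -3.26127652e-01,
         8.34737262e-02],
       [ 0.00000000e+00,  0.00000000e+00,  0.00000000e+00,
         1.00000000e+00]])} [-0.580953    0.58102829 -0.40304102  0.40306039] 0.8 0.0187
```

```bash
python3 - <<'E'
import cv2,numpy as np
t=cv2.imread("pics/top0.png")[150:300,130:480]; s=cv2.imread("pics/side0.png")[130:360,190:420]
a=cv2.resize(t,(784,336),interpolation=cv2.INTER_CUBIC); cv2.imwrite("pics/a.png",a)
cv2.imwrite("pics/b.png",cv2.resize(s,(598,598),interpolation=cv2.INTER_CUBIC))
E
```

```text
(no output)
```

View pics/a.png

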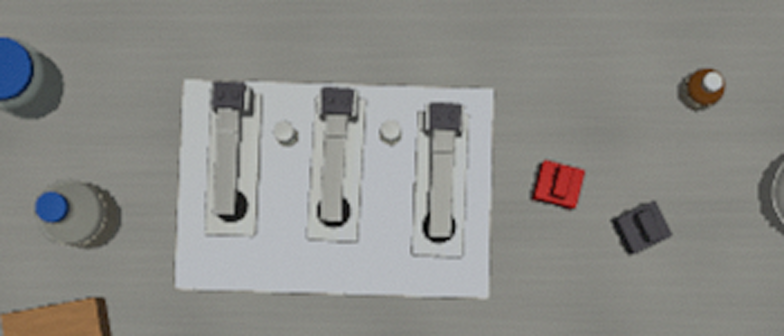

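View pics/b.png

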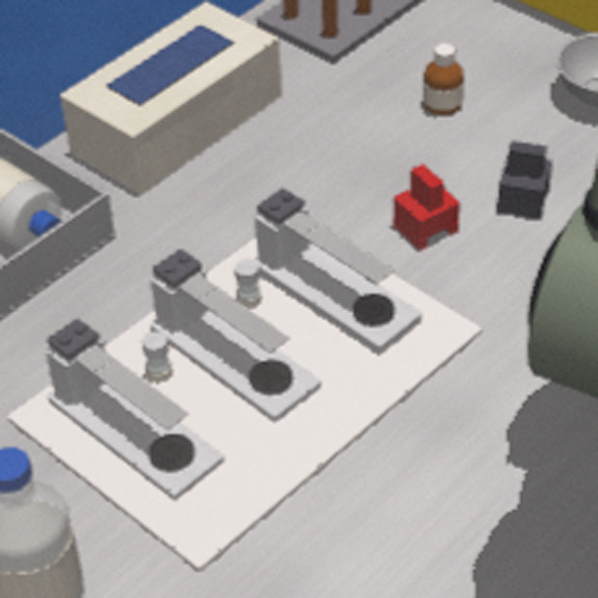

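```bash
cat > h.py <<'E'
from cell import bot
import numpy as np, cv2
from scipy.spatial.transform import Rotation as R
def q(th):  # tool down, jaws along (cos th, sin th)
    c,s=np.cos(th),np.sin(th)
    x,y,z,w=R.from_matrix(np.array([[c,0,-s],[s,0,c],[0,-1,0]])).as_quat(); return [w,x,y,z]
def cam(name):  # K, cam centre, R cam->world
    k=bot.calibration(name)
    if name=="wrist":
        w=bot.read_tool_rot(); p=np.array(bot.read_position()); Rt=R.from_quat([*w[1:],w[0]]).as_matrix()
        H=k["hand_eye"]; return k["mtx"],p+Rt@H[:3,3],Rt@H[:3,:3]
    E=k["extrinsics"]; return k["mtx"],-E[:3,:3].T@E[:3,3],E[:3,:3].T
def ray(C,px): 
    d=C[2]@np.linalg.inv(C[0])@np.array([px[0],px[1],1.]); return C[1],d/np.linalg.norm(d)
def onz(C,px,z):
    o,d=ray(C,px); return o+d*(z-o[2])/d[2]
def tri(obs):  # [(C,px)...]
    A=0;b=0;P=[]
    for C,px in obs:
        o,d=ray(C,px); M=np.eye(3)-np.outer(d,d); A=A+M; b=b+M@o
    return np.linalg.solve(A,b)
def proj(C,p):
    v=C[0]@(C[2].T@(np.asarray(p)-C[1])); return v[:2]/v[2]
E
python3 - <<'E'
from h import *
T=cam("top");S=cam("side"); f=lambda x,y:(130+x/2.24,150+y/2.24); g=lambda x,y:(190+x/2.6,130+y/2.6)
for n,a,b in [("L",(226,215),(228,108)),("M",(331,222),(337,112)),("R",(438,238),(444,129))]:
    print(n,onz(T,f(*a),.075).round(4),onz(T,f(*b),.075).round(4))
print("tipL tri",tri([(T,f(226,215)),(S,g(176,419))]).round(3),"R",tri([(T,f(438,238)),(S,g(380,270))]).round(3))
print("saddle fin",tri([(T,f(643,222)),(S,g(527,152))]).round(3))
w=bot.read_tool_rot(); print(R.from_quat([*w[1:],w[0]]).as_matrix().round(2))
for p in [[.5,.05,.32],[.6,.05,.32],[.4,.05,.32]]:
    for th in (np.pi/2,-np.pi/2): 
        r=bot.solve_ik(p,q(th)); print(p,th,None if r is None else np.round(r,2))
E
```

```text
L [0.5088 0.1806 0.075 ] [0.6301 0.1789 0.075 ]
M [0.5003 0.0627 0.075 ] [0.6249 0.0558 0.075 ]
R [ 0.4816 -0.0573  0.075 ] [ 0.6049 -0.0651  0.075 ]
tipL tri [0.51  0.182 0.072] R [ 0.483 -0.056  0.087]
saddle fin [ 0.495 -0.292  0.069]
[[ 0.35 -0.    0.94]
 [-0.94 -0.    0.35]
 [ 0.   -1.   -0.  ]]
[0.5, 0.05, 0.32] 1.5707963267948966 [-0.05  0.19 -0.14  1.23  0.   -0.05]
[0.5, 0.05, 0.32] -1.5707963267948966 [-0.05  0.19 -0.14  1.23  0.    3.09]
[0.6, 0.05, 0.32] 1.5707963267948966 [-0.04  0.39  0.12  1.31  0.   -0.04]
[0.6, 0.05, 0.32] -1.5707963267948966 [-0.04  0.39  0.12  1.31  0.    3.1 ]
[0.4, 0.05, 0.32] 1.5707963267948966 [-0.06 -0.   -0.36  1.21  0.   -0.06]
[0.4, 0.05, 0.32] -1.5707963267948966 [-0.06 -0.   -0.36  1.21  0.    3.08]
```

```bash
python3 - <<'E'
from h import *
bot.set_gripper(0.0)
for i,p in enumerate([[.57,.10,.30],[.57,-.01,.30]]):
    bot.move_pose(p,q(np.pi/2)); C=cam("wrist"); im=bot.camera("wrist"); cv2.imwrite(f"pics/w{i}.png",im[:,:,::-1])
    np.save(f"C{i}.npy",np.array([C[0],np.tile(C[1],(3,1)),C[2]]))
    for t in ["tongue_a","mid_a"]:
        for d in bot.search_frame("wrist",t)[:5]:
            b=d["bbox"]; print(t,np.round(b),round(d["confidence"],2),onz(C,(b[0]+b[2]/2,b[1]+b[3]/2),.075).round(4))
print(bot.read_clock())
E
```

```text
tongue_a [390. 125.  38. 128.] 0.79 [0.5652 0.1828 0.075 ]
tongue_a [261. 116.  33. 131.] 0.64 [0.5583 0.0623 0.075 ]
tongue_a [116.  93.  42. 136.] 0.56 [ 0.5389 -0.0621  0.075 ]
mid_a [264. 118.  29. 104.] 0.97 [0.5473 0.0636 0.075 ]
mid_a [389. 126.  40. 100.] 0.88 [0.5534 0.1821 0.075 ]
mid_a [120.  94.  38. 109.] 0.59 [ 0.5282 -0.0588  0.075 ]
tongue_a [375. 118.  42. 129.] 0.8 [0.5589 0.0605 0.075 ]
tongue_a [247.  94.  29. 135.] 0.71 [ 0.5397 -0.0606  0.075 ]
tongue_a [499. 125.  54. 128.] 0.65 [0.5653 0.18   0.075 ]
mid_a [504. 126.  51. 103.] 0.93 [0.5539 0.181  0.075 ]
mid_a [247.  93.  30. 113.] 0.82 [ 0.5286 -0.0597  0.075 ]
mid_a [382. 113.  35. 109.] 0.67 [0.5448 0.0626 0.075 ]
4.95
```

View pics/w0.png

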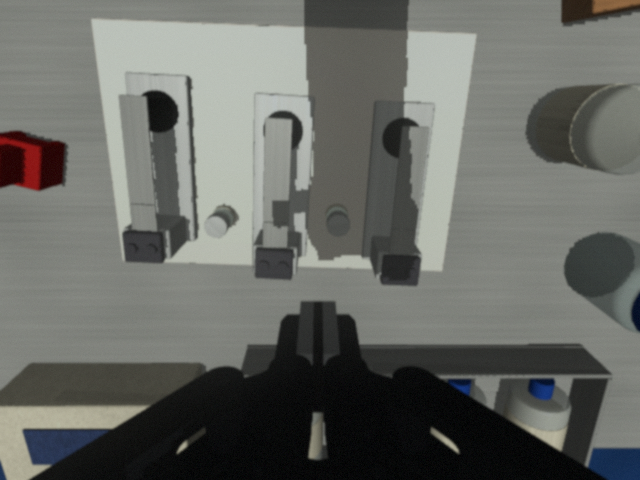

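View pics/w1.png

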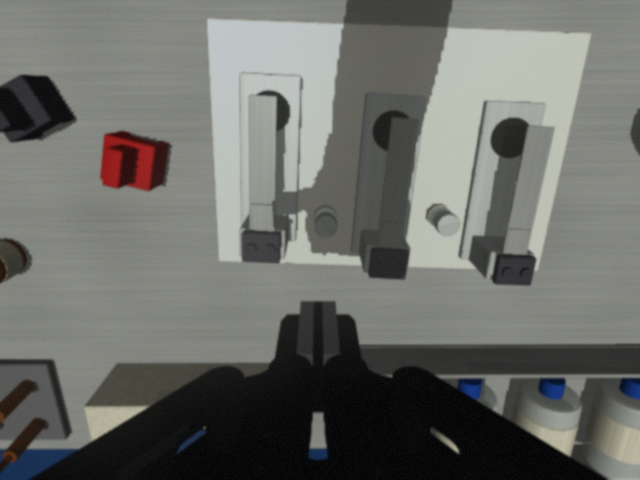

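```bash
python3 - <<'E'
from h import *
def ld(i):
    a=np.load(f"C{i}.npy"); return a[0],a[1][0],a[2]
A,B=ld(0),ld(1)
for n,t0,t1,r0,r1 in [("L",(417,126),(541,126),(403,253),(517,253)),("M",(278,118),(404,117),(277,247),(391,247)),("R",(133,94),(263,95),(145,229),(262,229))]:
    t=tri([(A,t0),(B,t1)]); r=tri([(A,r0),(B,r1)])
    print(n,t.round(4),r.round(4),"z=.075:",onz(A,t0,.075).round(4),onz(B,t1,.075).round(4),onz(A,r0,.075).round(4),onz(B,r1,.075).round(4))
E
```

```text
L [0.5096 0.1874 0.068 ] [0.6277 0.1816 0.0745] z=.075: [0.5091 0.1857 0.075 ] [0.5092 0.1837 0.075 ] [0.6274 0.1815 0.075 ] [0.6276 0.1813 0.075 ]
M [0.502  0.0647 0.0712] [0.6221 0.0599 0.0724] z=.075: [0.5022 0.065  0.075 ] [0.5015 0.0639 0.075 ] [0.6211 0.0602 0.075 ] [0.6212 0.0594 0.075 ]
R [ 0.4829 -0.057   0.076 ] [ 0.6024 -0.0633  0.0763] z=.075: [ 0.4825 -0.0574  0.075 ] [ 0.4833 -0.0571  0.075 ] [ 0.6028 -0.0639  0.075 ] [ 0.6028 -0.0635  0.075 ]
```

```bash
cat >> h.py <<'E'
def press(x,y,z0=.095,th=np.pi/2-.035):
    bot.move_pose([x,y,z0+.03],q(th)); bot.wait(.15)
    f0=bot.read_ft_force()[2]; F=lambda: bot.read_ft_force()[2]-f0
    hit=bot.move_linear([x,y,.062],speed=.02,until_force=1.5); bot.wait(.1)
    z1=bot.read_position()[2]; F1=F(); print("hit",hit,"z",round(z1,4),"F",round(F1,2),"t",bot.read_clock())
    if not hit: return
    k=1600.; z,f=z1,F1
    for i in range(8):
        if abs(f-8)<.4: break
        zc=bot.read_position()[2]; dz=np.clip((8-f)/k,-.004,.004)
        bot.move_linear([x,y,zc-dz],speed=.02); bot.wait(.1)
        z,f=bot.read_position()[2],F()
        if z1-z>.001: k=np.clip((f-F1)/(z1-z),500,3000)
        print(" z",round(z,4),"F",round(f,2),"k",round(k))
        if f>10.5: break
    fs=[]
    for _ in range(5): bot.wait(.2); fs.append(round(F(),2))
    print("hold",fs,"k",round(k),"yield@8N mm",round(8/k*1e3,1),"ft",np.round(bot.read_ft_force(),2),"t",bot.read_clock())
    bot.move_linear([x,y,z0+.03],speed=.12)
E
python3 - <<'E'
from h import *
press(.5685,.183)
E
```

```text
hit True z 0.0707 F 3.68 t 8.5667
 z 0.0684 F 7.9 k 1912
hold [np.float64(7.57), np.float64(8.13), np.float64(7.52), np.float64(7.75), np.float64(7.93)] k 1912 yield@8N mm 4.2 ft [-0.4  -0.78  7.41] t 9.9333
```

```bash
python3 - <<'E'
from h import *
press(.562,.062)
press(.543,-.060)
E
```

```text
hit True z 0.0711 F 2.47 t 13.6917
 z 0.0683 F 8.32 k 2081
hold [np.float64(8.66), np.float64(8.46), np.float64(9.15), np.float64(9.08), np.float64(8.31)] k 2081 yield@8N mm 3.8 ft [-2.86 -0.28  7.83] t 15.1
hit True z 0.0743 F 2.18 t 18.75
 z 0.0708 F 5.09 k 839
 z 0.0679 F 7.27 k 800
 z 0.0676 F 7.61 k 819
hold [np.float64(7.38), np.float64(7.2), np.float64(7.09), np.float64(6.6), np.float64(8.12)] k 819 yield@8N mm 9.8 ft [-0.59  0.6   8.29] t 20.9333
```

```bash
python3 - <<'E'
from h import *
for i,p in enumerate([[.51,-.29,.24],[.51,-.21,.24]]):
    bot.move_pose(p,q(np.pi/2)); C=cam("wrist"); im=bot.camera("wrist"); cv2.imwrite(f"pics/s{i}.png",im[:,:,::-1])
    np.save(f"C{i+2}.npy",np.array([C[0],np.tile(C[1],(3,1)),C[2]]))
    for d in bot.search_frame("wrist","saddle")[:3]: print(np.round(d["bbox"]),round(d["confidence"],2))
print(bot.read_clock())
a,b=[cv2.imread(f"pics/s{i}.png")[60:330] for i in (0,1)]
cv2.imwrite("pics/s.png",np.vstack([a,b]))
E
```

```text
[272. 142.  77.  77.] 0.96
[377. 203.  76.  70.] 0.56
[294. 202.  69.  73.] 0.84
[177. 140.  86.  80.] 0.83
23.2
```

View pics/s.png

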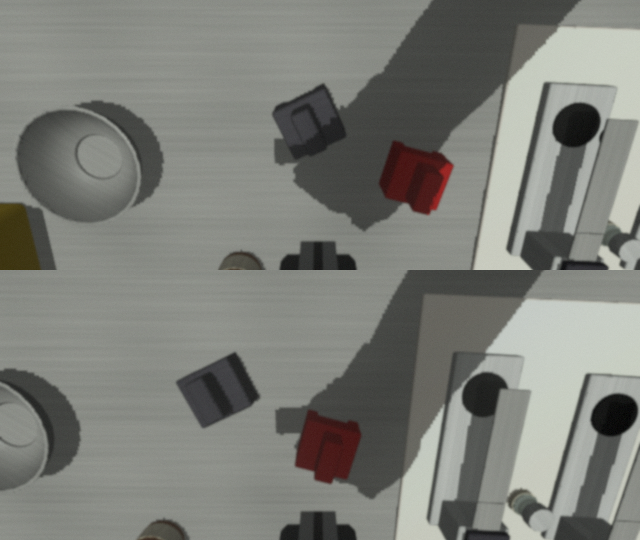

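Two candidates: dark block at s0 (310,182)/s1 (218,180), red at s0 (416,238). The dark steel one is the saddle; the red one is the look-alike. One enlarged crop to confirm and get corners.

```bash
python3 - <<'E'
import cv2,numpy as np
a=cv2.imread("pics/s0.png")[135:225,262:357]; b=cv2.imread("pics/s1.png")[135:225,170:265]
o=np.hstack([cv2.resize(c,None,fx=4.2,fy=4.2,interpolation=cv2.INTER_CUBIC) for c in (a,b)])
cv2.imwrite("pics/sc.png",np.clip(o*2.0,0,255).astype(np.uint8)); print(o.shape)
E
```

```text
(378, 798, 3)
```

View pics/sc.png

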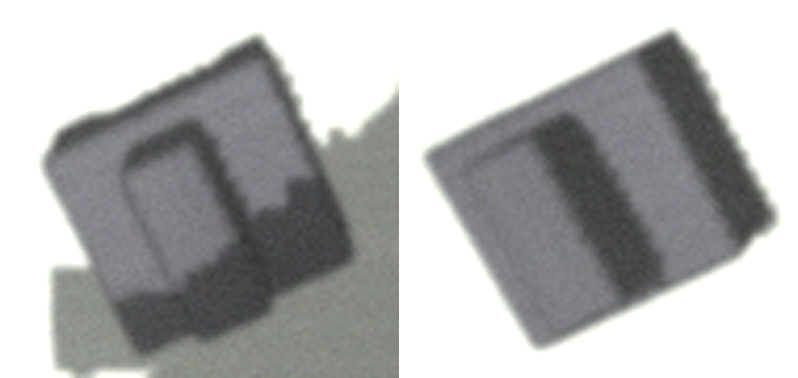

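```bash
python3 - <<'E'
from h import *
def ld(i):
    a=np.load(f"C{i}.npy"); return a[0],a[1][0],a[2]
A,B=ld(2),ld(3)
f=lambda x,y:(262+x/4.2,135+y/4.2); g=lambda x,y:(170+(x-399)/4.2,135+y/4.2)
b0=[(45,165),(258,60),(352,258),(138,352)]; b1=[(428,155),(640,52),(738,248),(540,347)]
F0=[(125,165),(188,138),(265,310),(200,340)]; F1=[(465,172),(537,138),(618,302),(543,345)]
for n,u,v,z in (("block",b0,b1,.04),("fin",F0,F1,.071)):
    P=np.array([tri([(A,f(*a)),(B,g(*b))]) for a,b in zip(u,v)]); print(n,P.mean(0).round(4),"z",P[:,2].round(4))
    for C,h,w in ((A,f,u),(B,g,v)):
        Q=np.array([onz(C,h(*a),z)[:2] for a in w]); d=(Q[3]-Q[0])+(Q[2]-Q[1])
        print(" ",Q.mean(0).round(4),"yaw x",np.arctan2(d[1],d[0]).round(3),"sides",np.linalg.norm(Q-np.roll(Q,-1,0),axis=1).round(4))
E
```

```text
block [ 0.4952 -0.2954  0.0383] z [0.0402 0.0344 0.0432 0.0356]
  [ 0.4951 -0.2954] yaw x 0.443 sides [0.0472 0.0441 0.0482 0.0428]
  [ 0.4947 -0.295 ] yaw x 0.43 sides [0.0483 0.0428 0.0471 0.0441]
fin [ 0.4941 -0.2953  0.0733] z [0.074  0.0655 0.0721 0.0815]
  [ 0.4941 -0.2954] yaw x 0.401 sides [0.0125 0.0351 0.0135 0.0356]
  [ 0.4955 -0.296 ] yaw x 0.361 sides [0.015  0.0331 0.017  0.0347]
```

```bash
python3 - <<'E'
from h import *
p=np.array([.4948,-.2953]); th=np.pi/2+.43
bot.set_gripper(.5)
bot.move_pose([*p,.12],q(th)); bot.wait(.1); f0=bot.read_ft_force()[2]
hit=bot.move_linear([*p,.0445],speed=.06,until_force=4); print("touch",hit,bot.read_position())
bot.set_gripper(0,40); print("w",bot.read_gripper_width(),"z",bot.read_position()[2],bot.read_clock())
bot.move_linear([*p,.18],speed=.12); bot.wait(.15)
print("lift dF",bot.read_ft_force()[2]-f0,bot.read_gripper_width(),"f0",f0)
im=bot.camera("side"); C=cam("side"); u=proj(C,[*p,.17]).astype(int); print(u,bot.read_clock())
x,y=max(u[0]-75,0),max(u[1]-75,0); cv2.imwrite("pics/l.png",cv2.resize(im[y:y+150,x:x+150,::-1],None,fx=3,fy=3))
E
```

```text
touch False [ 0.49511722 -0.29553013  0.04494236]
w 0.18274754506706892 z 0.04490336930860232 26.1833
lift dF -7.002609679380068 0.18127936980972903 f0 0.251136354181059
[394 156] 27.6667
```

View pics/l.png

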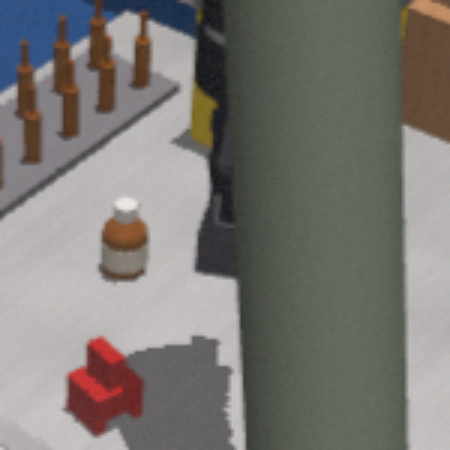

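```bash
python3 - <<'E'
from h import *
th=np.pi/2-.05
bot.move_pose([.543,-.0602,.185],q(th)); bot.move_linear([.543,-.0602,.127],speed=.08); bot.wait(.2)
C=cam("wrist"); im=bot.camera("wrist")[:,:,::-1].copy(); np.save("C4.npy",np.array([C[0],np.tile(C[1],(3,1)),C[2]]))
print(bot.read_position(),bot.read_ft_force(),bot.read_clock())
print("expected tip corners",[proj(C,[.4830,-.0570+s,.077]).round(1) for s in (.012,-.012)])
cv2.imwrite("pics/hov_full.png",im); cv2.imwrite("pics/hov.png",cv2.resize(im[60:360,160:480],None,fx=1.9,fy=1.9,interpolation=cv2.INTER_CUBIC))
E
```

```text
[ 0.54340124 -0.06023794  0.12754356] [-0.46245145 -0.6147088  -5.67354283] 29.7417
expected tip corners [array([343.8, 150.5]), array([292.4, 153.1])]
```

View pics/hov.png

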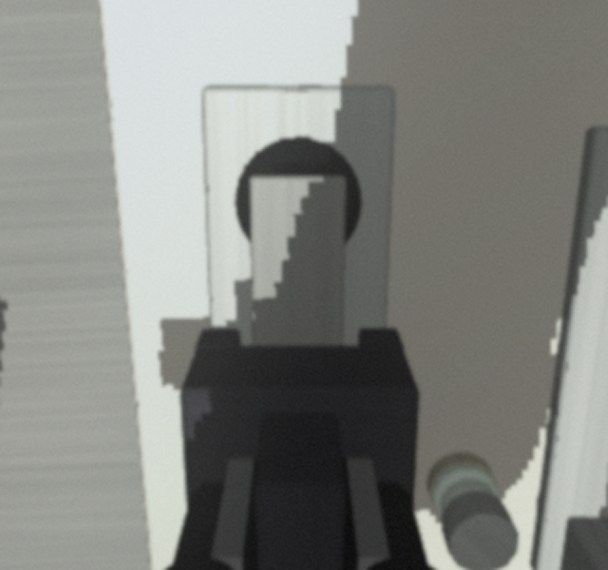

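```bash
python3 - <<'E'
from h import *
Fz=lambda: np.mean([bot.read_ft_force()[2] for _ in range(3)])
x,y=.544,-.0600
print(bot.move_linear([x,y,.104],speed=.015,until_force=5)); bot.wait(.2)
z=bot.read_position()[2]; f=Fz(); print(z,f)
for i in range(8):
    if f>-.7: break
    z-=min((0-f)/750,.003); bot.move_linear([x,y,z],speed=.02); bot.wait(.2); f=Fz(); print(round(z,4),round(bot.read_position()[2],4),round(f,2))
    if z<.096: break
print(bot.read_ft_force(),bot.read_clock())
E
```

```text
True
0.10586462413937105 1.0095736379571814
[ 3.89072889 -1.13282474  1.00957364] 31.1667
```

```bash
python3 - <<'E'
from h import *
Fz=lambda: np.mean([bot.read_ft_force()[2] for _ in range(3)])
x,y=.538,-.0600
bot.move_linear([.544,y,.115],speed=.04)
w=q(np.pi/2-.05); qt=(R.from_euler("y",-.15)*R.from_quat([*w[1:],w[0]])).as_quat(); qt=[qt[3],*qt[:3]]
bot.move_linear([x,y,.115],speed=.02,rotation=qt); bot.wait(.2); print("free",Fz())
print(bot.move_linear([x,y,.099],speed=.015,until_force=4.5)); bot.wait(.2)
z=bot.read_position()[2]; f=Fz(); print(z,f)
for i in range(8):
    if f>-.5: break
    z-=min(max((0-f)/900,.0005),.002); bot.move_linear([x,y,z],speed=.02); bot.wait(.2); f=Fz(); print(round(z,4),round(bot.read_position()[2],4),round(f,2))
    if z<.096: break
print(bot.read_ft_force(),bot.read_clock())
C=cam("wrist"); im=bot.camera("wrist")[:,:,::-1]; cv2.imwrite("pics/rel.png",cv2.resize(im[60:360,160:480],None,fx=1.9,fy=1.9,interpolation=cv2.INTER_CUBIC))
E
```

```text
free -6.249293319173458
True
0.10062819877296453 3.6669686258021468
[2.58418779 0.4338132  3.66696863] 33.3083
```

View pics/rel.png

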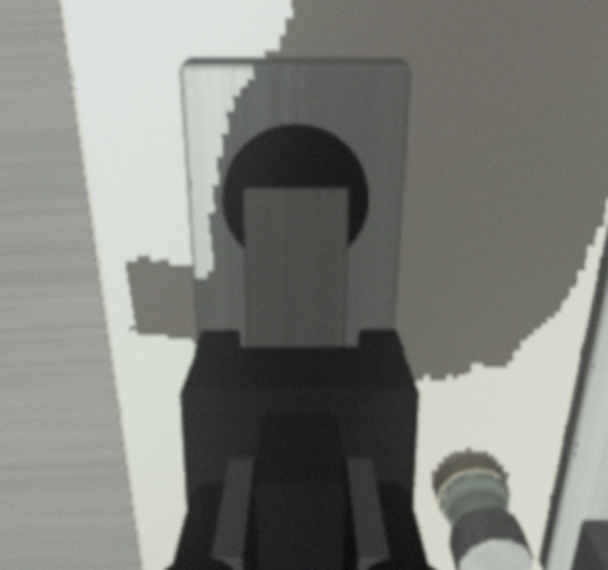

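```bash
python3 - <<'E'
from h import *
Fz=lambda: np.mean([bot.read_ft_force()[2] for _ in range(3)])
p=np.array(bot.read_position()); f=Fz()
for i in range(6):
    if abs(f)<.8: break
    p[2]+=np.clip(f/1300,-.002,.002); bot.move_linear(p,speed=.02); bot.wait(.2); f=Fz(); print(p[2].round(4),round(f,2))
bot.set_gripper(.15); bot.set_gripper(.3); bot.wait(.1); print("open",bot.read_gripper_width(),bot.read_ft_force())
bot.set_gripper(.55)
a=np.array([-.15,0,.99]); q0=p+a*.06
bot.move_linear(q0,speed=.08); bot.move_linear([q0[0]-.02,q0[1],.26],speed=.15); bot.set_gripper(0); bot.move_pose([.50,-.06,.29],q(np.pi/2)); bot.wait(.2)
im=bot.camera("wrist"); s=bot.camera("side"); print(bot.read_clock())
a=cv2.resize(im[60:320,160:480,::-1],(480,390)); b=cv2.resize(s[180:340,190:390,::-1],(480,384))
a=cv2.resize(a,(400,325)); b=cv2.resize(b,(400,320)); cv2.imwrite("pics/end.png",np.hstack([a[:320],b]))
E
```

```text
0.1026 -2.44
0.1007 2.53
0.1027 -2.99
0.1007 2.44
0.1025 -2.55
0.1006 1.93
open 0.2990400015721093 [ 0.81247677 -0.13961353  0.17146788]
39.9417
```

View pics/end.png

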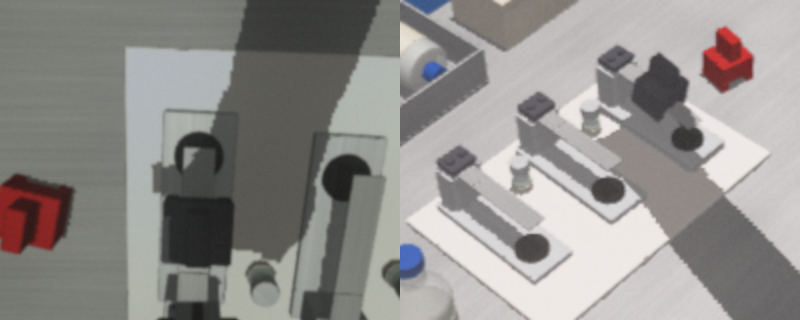

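```bash
python3 - <<'E'
from h import *
C=cam("wrist"); k=lambda x,y:(160+x/1.25,60+y/1.25)
print("tip",onz(C,k(198,148),.060),"near top edge",onz(C,k(198,200),.093),"far visible tongue",onz(C,k(195,272),.072))
im=bot.camera("wrist")[:,:,::-1]
a=im[195:320,260:370]; cv2.imwrite("pics/end2.png",np.clip(cv2.resize(a,None,fx=4.5,fy=4.5,interpolation=cv2.INTER_CUBIC)*1.6,0,255).astype(np.uint8))
for d in bot.search_frame("wrist","saddle")[:3]: print(np.round(d["bbox"]),round(d["confidence"],2))
E
```

```text
tip [ 0.48485205 -0.05894558  0.06      ] near top edge [ 0.5148931  -0.05900134  0.093     ] far visible tongue [ 0.57899303 -0.06121951  0.072     ]
[152. 201.  67.  61.] 0.77
[290. 214.  57.  61.] 0.68
```

View pics/end2.png

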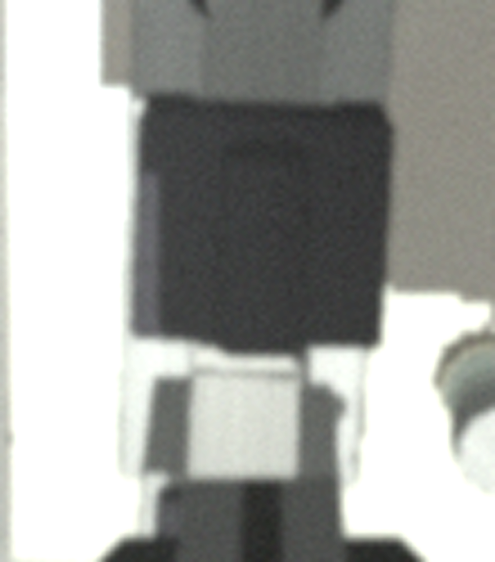

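```bash
python3 - <<'E'
from h import *
C=cam("wrist")
for zs in ((.052,.100),):
    n=onz(C,(260+262/4.5,195+98/4.5),zs[0]); n2=onz(C,(260+262/4.5,195+125/4.5),.092); f=onz(C,(260+262/4.5,195+345/4.5),zs[1]); print("near foot",n,"near top",n2,"far top",f)
# expected, saddle centred at mid (.543), tilt .15
for off in (0,.01):
    c=np.array([.543+off,-.06,.057]); Rt=R.from_euler("y",-.15).as_matrix()
    for v in ([-.023,0,0],[-.023,0,.04],[.023,0,.04],[-.018,0,.071]): print(off,v,((proj(C,c+Rt@v)-[260,195])*4.5).round())
E
```

```text
near foot [ 0.52419612 -0.05912512  0.052     ] near top [ 0.51814587 -0.05920457  0.092     ] far top [ 0.56096833 -0.05919127  0.1       ]
0 [-0.023, 0, 0] [258.  82.]
0 [-0.023, 0, 0.04] [258. 107.]
0 [0.023, 0, 0.04] [258. 339.]
0 [-0.018, 0, 0.071] [258. 159.]
0.01 [-0.023, 0, 0] [258. 127.]
0.01 [-0.023, 0, 0.04] [258. 157.]
0.01 [0.023, 0, 0.04] [258. 386.]
0.01 [-0.018, 0, 0.071] [258. 213.]
```

```bash
python3 -c "
from cell import bot
bot.close_job(); print(bot.read_clock())"
```

```text
the job is handed in; nothing more can be done
the job is handed in; nothing more can be done
```

I pressed the three tongues from left to right, found the right one weak, set the saddle weight astride its middle and let go. I handed the job in at about 40 s; it reports no verdict.

| Tongue | Held force, about 1 s (N) | Estimated yield at 8 N (mm) |
|---|---|---|
| Left | 7.5–8.1 | 4.2 |
| Middle | 8.3–9.2 | 3.8 |
| Right | 6.6–8.1 | 9.8 |

**Choice of weak tongue:** the right one yields more than twice as far as either of the others. The estimates are a little below the 5 and 12 mm in the task text, but the ratio is clear. The single readings are noisy by about 0.5 N.

**Placing:** my first level lowering met the load about 5 mm early, probably because the tongue bends under a block held level. I backed off, tilted the saddle by 0.15 rad to match the sag, and lowered again. That overshot: the tool read +3.7 N, which puts about 10 N on the tongue (estimated). My force correction then swung between about −3 and +2.5 N without settling. I released with about 2 N of extra push on the tongue, still well under 15 N.

**Last checks:**
- **Saddle:** the last side and wrist pictures show it astride the right tongue, with the tongue in the slot. Its centre is 1 to 4 mm from the estimated mid-span.
- **Sag:** I did not measure it separately under the weight.
- **Bystanders:** the vials, the part of the infusion bottle in view and the red look-alike look where they were. The jar, carton, amber bottle and bowl are not in those crops, so I did not check them again.
- **Robot:** it stands clear of everything.

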